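# Dry-lay the carved ornaments on a crest board

### The arm

A 7-joint arm with a two-finger parallel gripper is mounted at the origin on the work surface. World frame = base frame: x ahead of the robot, y to its left, z up, the work surface at z = 0. Lengths are in m, angles in rad, forces in N, time in s.
With the tool pointing down it reaches from about 0.425 to 0.875 m from the base axis. Payload 4.7 kg.
Tool frame: the origin (TCP) lies midway between the tips of the shut fingers; the grasp point (between the pads) lies 19 mm behind it; z points along the fingers, x is the direction in which the jaws open and shut, and the axes are right-handed (so a half turn about z gives the same grasp; the last joint's range is limited). The gripper opens to 87 mm and grips with 3 to 60 N. Pads are 19 mm wide; open, the fingers measure 117 mm over their backs; the gripper's body (75 mm by 190 mm) begins 51 mm behind the grasp point.
Start: joints at [-1.312, 0.321, -0.07, 1.45, 0.023, 1.371, -0.057], TCP at [0.158, 0.631, 0.223] pointing down, gripper open.
Joint ranges: [-2.86, 2.86], [-0.3, 2.09], [-1.38, 1.24], [0.06, 2.45], [-1.56, 4.7], [0.09, 2.05], [-2.69, 2.69]. Speed limits (rad/s): [2.57, 2.57, 3.14, 3.14, 3.14, 3.14, 3.14].

### API

Orientations are given as a rotation vector (axis times angle).
In Python, from bench import get_state, eyes, ticket gives the robot as it stands.
- The arm moves only by the tool carry_out, never from a script. Its argument "motion" is a list of rows, each a list of 2 entries, a list of its own where there are three numbers: the shift along the world's x, y, z in m, then the turn about the world's z in rad. A call has 1 to 20 rows; each row is the pose to reach, as a shift and turn from the pose commanded when the call began; what a row does not reach only later rows make up. A row lasts 1/10 s, in which the tool goes at most 50 mm and 8.59 degrees, less where a joint would pass 70% of its speed; a pose out of reach is approached as far as the arm can. A call with a gripper value outside its range is refused whole. "grip" is the gripper command: -1 is fully open, 1 is shut, values between are in proportion, set as the call begins (left out, the last holds). The fingers move at their own pace and stop on an object; "squeeze" is the grip in N (left out, the last holds). Time passes only in rows, so rows that repeat a pose let the fingers close. It gives the time, the measured TCP pose, the force and the opening at its end, in the units of the state.
- get_state(): the state, without advancing time (a new reading comes with each control period).
- eyes.get_image(name): name is "scene" or "top"; returns a dict with "pixels" (420x560x3 uint8, blue, green, red), "mtx" (3x3 intrinsics, pixels), "extrinsics" (4x4, takes a point from camera to world coordinates). Camera axes: x right, y down, z forward; pixel columns grow to the right and rows downward; lengths in m; the calibration is good to about 2 mm. A picture is of the moment at which its call begins. There is no depth.
- ticket.close_job(): hands the job in, once; it reports no verdict.
The state is a dict: "time": time; "joint_positions": joint angles; "qd": joint speeds; "joint_torque": joint torques, N m; "position": TCP position; "tool_rot": TCP orientation; "ft_force": force on the tool from outside, world axes, zero at the start; "torque": the same for the moment, N m; "grip_width": opening from 0.0 (shut) to 1.0 (fully open).
Only numpy, scipy, OpenCV 4.12 (cv2) and the standard library are available. Lean on these libraries where they do the work, as an engineer would, in place of code of your own. Each camera call takes 0.05 s, during which the arm holds its last target. There are 200 camera calls.

### The job

Dry-lay the five limewood ornaments flat on the walnut crest board, ready for gluing: the round patera centred where the two chalk lines cross, with the button boss standing upright in the seat in its middle; the palmette on the centre line between the patera and the crown of the arch, foot towards the patera and fan towards the crown; and the two scrolls on the cross line to the left and right of the patera, each on its own side, with leaf tips pointing at the patera and curls at the outer ends turned up towards the arch. Leave a gap of 2 cm between the patera and each of these three neighbours and set them straight along the lines. Do not disturb the mallet, the glue jar or the gouge.

Things in the scene. Friction and masses are not known exactly. Their poses are not given: they have to be found in the camera images.
- crest_board: Fixed dark walnut board on a thin black mat, face 21 mm over the bench: 290 mm wide (y) by 100 mm (x), with an arch of 70 mm radius on its far long side. Two white chalk lines cross on it. Origin: bench level below the crossing; +x along the centre line to the arch (crown at 128 mm, straight edge at -50 mm), +y along the cross line to the left seen facing the arch (ends at +-145 mm), z up.
- patera: Round limewood ornament with twelve petals, 60 mm across, 15 mm high (straight outer wall, for gripping, 13 mm high). In its middle a round flat-bottomed seat 40 mm across, its floor 8 mm above the underside. Origin: centre of the underside; z up. The same all round.
- boss: Small turned limewood button with a domed top, standing upright, 29 mm high, 28 mm across (straight from 9 to 21 mm up), foot 26 mm across. Origin: centre of the underside; z up. The same all round.
- palmette: Flat-backed limewood palmette: a rectangular foot block 26 mm long (x), 40 mm wide (y), 13 mm high, with a fan of seven round leaves 10 mm high. Origin: underside of the foot block, at its centre; +x points to the fan. Reaches from x = -13 mm (flat end of the foot) to +49 mm (middle leaf's tip); fan 60 mm wide. Grip across the foot block (40 mm).
- scroll_left: Flat-backed limewood scroll: straight bar 18 mm wide (x), 42 mm long (y), 12 mm high, a pointed leaf at one end, a curl at the other. Origin: underside, middle of the bar. Leaf tip at y = -40 mm; curl at the +y end, to y = +41 mm, bending to +x, up to x = +26 mm. With leaf to the right and curl to the left, the curl rises upwards in the picture. Grip across the bar (18 mm).
- scroll_right: Mirror image of scroll_left: same bar 18 x 42 x 12 mm, leaf and curl. Origin: underside, middle of the bar. Leaf tip at y = +40 mm; curl at the -y end, to y = -41 mm, bending to +x, up to x = +26 mm. With leaf to the left and curl to the right, the curl rises upwards in the picture. Grip across the bar (18 mm).
- mallet: Bystander: wooden joiner's mallet lying on its side, block head 125 mm (x) by 80 mm (y) by 62 mm high, handle reaching 235 mm to -y. Origin: centre of the underside of the head.
- glue_jar: Bystander: white glue jar with a black cap, 68 mm across, 62 mm high. Origin: centre of its underside.
- gouge: Bystander: carving gouge lying on the bench beyond the crest board, about 245 mm long along y, 24 mm high. Origin: on the bench below the ferrule, where blade (+y) and handle (-y) meet.

How it is judged:
By the outcome, as a careful person would: the job done as asked, in the order asked, and still so for the second after the job is handed in, with the robot touching nothing.
It also fails if it takes over 109 s, if anything falls off the work surface, if the arm or the gripper's body presses on something with over 40 N, if the wrist force passes 120 N, or if a joint passes its speed limit or range.

## Working session

There is one attempt and no reset: what is moved stays moved. The work goes in short steps, Python scripts to look and compute and a tool call to move; the robot and the scene stay as the last step left them, time stands still between calls to the robot, and variables do not carry over. Pictures are saved under pics/ and viewed, about 12 in all and at most 16, crops included, and the job is handed in when it is done.

Besides the shell and the picture viewer there is one more tool, called as name([rows], argument=value, ...), one row to a line, values as JSON. carry_out: Moves the arm, as the interface text tells. Its arguments: {"type":"object","properties":{"motion":{"type":"array","items":{"type":"array"}},"grip":{"type":"number"},"squeeze":{"type":"number"}},"required":["motion"]}

```bash
mkdir -p pics; cat > h.py <<'E'
import numpy as np, cv2
from bench import get_state, eyes, ticket
def shot(name,fn=None):
    d=eyes.get_image(name); im=np.ascontiguousarray(d["pixels"])
    if fn: cv2.imwrite("pics/"+fn,im)
    return im,np.array(d["mtx"]),np.array(d["extrinsics"])
def p2w(uv,z,K,T):
    uv=np.atleast_2d(np.array(uv,float)); z=np.broadcast_to(z,len(uv))
    r=np.c_[uv,np.ones(len(uv))]@np.linalg.inv(K).T@T[:3,:3].T
    o=T[:3,3]; return o+r*((z-o[2])/r[:,2])[:,None]
def w2p(P,K,T):
    P=np.atleast_2d(P); c=(P-T[:3,3])@T[:3,:3]; q=c@K.T; return q[:,:2]/q[:,2:]
E
python3 - <<'E'
from h import *
for n in("top","scene"):
    im,K,T=shot(n,n+"1.png"); print(n,K.round(1).tolist(),T.round(3).tolist())
s=get_state();print({k:np.round(s[k],3).tolist() for k in s})
E
```

```text
top [[455.0, 0.0, 280.2], [0.0, 455.0, 212.5], [0.0, 0.0, 1.0]] [[0.013, -0.994, 0.107, 0.421], [-0.999, -0.01, 0.03, -0.005], [-0.029, -0.107, -0.994, 1.179], [0.0, 0.0, 0.0, 1.0]]
scene [[469.1, 0.0, 278.5], [0.0, 469.1, 209.0], [0.0, 0.0, 1.0]] [[-0.588, 0.601, -0.541, 1.101], [0.809, 0.428, -0.403, 0.391], [-0.011, -0.675, -0.738, 0.756], [0.0, 0.0, 0.0, 1.0]]
{'time': 0.1, 'joint_positions': [-1.312, 0.322, -0.07, 1.452, 0.023, 1.371, -0.057], 'qd': [0.001, -0.001, -0.0, -0.003, -0.0, -0.0, 0.0], 'joint_torque': [-0.0, -49.257, -0.406, -31.34, -0.064, 0.04, 0.0], 'position': [0.157, 0.63, 0.222], 'tool_rot': [2.475, 1.933, -0.002], 'ft_force': [0.195, 0.355, 0.273], 'torque': [0.06, 0.052, 0.051], 'grip_width': 0.998}
```

View pics/top1.png

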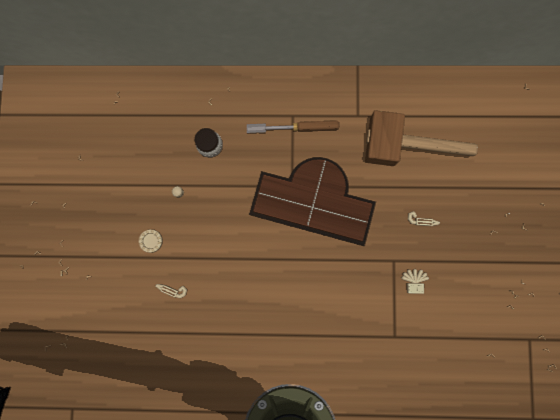

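View pics/scene1.png

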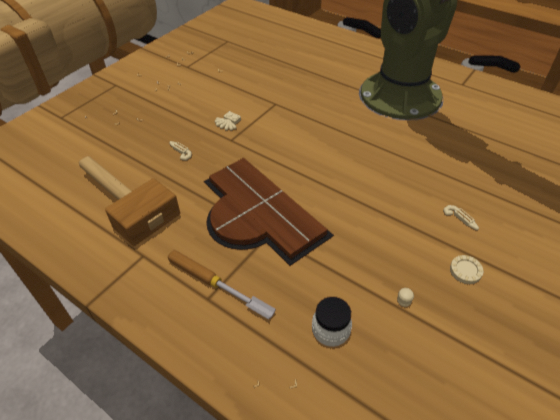

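The top view has world +x up and +y to the left. The patera is near (150,241) and the boss near (177,192). The palmette is near (416,283) with its fan up. The piece at (171,291), leaf left and curl right-up, is scroll_right. The piece at (424,221), curl left-up and leaf right, is scroll_left. The chalk lines cross at about (314,208). The scene view agrees. Next, enlarged crops and segmentation.

```bash
cat > a.py <<'E'
from h import *
im=cv2.imread("pics/top1.png");sc=cv2.imread("pics/scene1.png")
def crop(im,c,w=48,s=4): 
    x,y=c; return cv2.resize(im[y-w//2:y+w//2,x-w//2:x+w//2],None,fx=s,fy=s,interpolation=cv2.INTER_CUBIC)
A=[(150,241),(177,192),(171,291),(424,221)]; B=[(416,283)]
r1=np.hstack([crop(im,c) for c in A]); 
r2=np.hstack([crop(sc,c) for c in [(467,269),(405,297),(463,217),(181,151)]])
r3=np.hstack([crop(im,(416,283)),crop(sc,(228,121)),crop(im,(313,208),96,2),crop(sc,(265,202),96,2)])
cv2.imwrite("pics/z1.png",np.vstack([r1,r2,r3]))
for n,i in(("top",im),("scene",sc)):
    h=cv2.cvtColor(i,cv2.COLOR_BGR2HSV); m=((h[...,2]>135)&(h[...,1]<125)).astype(np.uint8)
    N,l,st,ce=cv2.connectedComponentsWithStats(m)
    for k in range(1,N):
        if st[k,4]>25: print(n,ce[k].round(2),st[k])
E
python3 a.py
```

```text
top [256.24 128.04] [248 127  17   3  45]
top [280.75 126.67] [266 126  28   2  36]
top [439.  144.6] [402 136  76  18 679]
top [176.04 190.85] [171 187  11   9  74]
top [421.73 219.96] [409 212  31  14 159]
top [149.39 240.69] [138 229  24  24 417]
top [415.22 281.36] [402 269  27  25 385]
top [171.76 290.68] [155 284  32  14 187]
top [318.71 405.47] [315 402   8   8  34]
scene [31.21 12.37] [  0   0  69  33 916]
scene [72.52  4.48] [70  0  7 11 31]
scene [ 4.1  38.04] [  0  31  12  14 105]
scene [110.13  61.61] [105  57  14  11  82]
scene [55.34 90.6 ] [  7  65  85  58 756]
scene [227.21 120.08] [214 111  27  19 286]
scene [  4.92 115.22] [  0 112  10   8  40]
scene [181.18 149.28] [169 141  23  18 178]
scene [104.5  176.59] [ 80 157  51  40 594]
scene [461.18 214.83] [443 205  36  25 280]
scene [466.85 267.66] [451 255  33  26 662]
scene [ 33.28 358.98] [   0  260  112  160 7708]
scene [252.09 301.32] [217 281  59  36 462]
scene [405.85 293.79] [399 287  15  14 164]
scene [ 68.19 305.29] [ 53 289  28  29 209]
scene [314.95 322.45] [312 313   9  19  56]
```

View pics/z1.png

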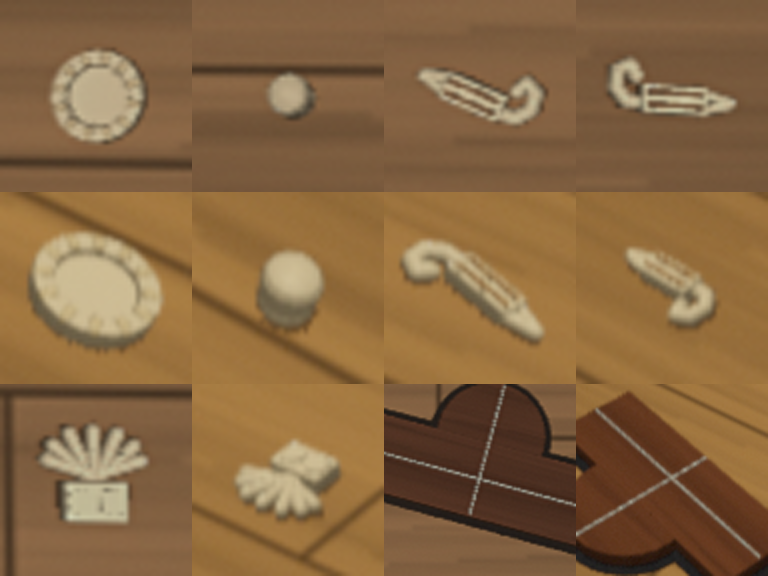

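```bash
cat > fit.py <<'E'
from h import *
from scipy.optimize import minimize
def rect(x0,x1,y0,y1): return np.array([[x0,y0],[x1,y0],[x1,y1],[x0,y1]],float)
def circ(cx,cy,r,n=32):
    t=np.linspace(0,2*np.pi,n,endpoint=False); return np.c_[cx+r*np.cos(t),cy+r*np.sin(t)]
def scroll(s): # parts: (poly mm, z0, z1); s=+1 left
    P=[(rect(-9,9,-21,21),0,12),(np.array([[-8,-21],[8,-21],[0,-40.]]),0,10)]
    for a in np.radians(np.arange(-120,121,12)):   # arc centred (13,28)
        P.append((circ(13+9*np.sin(a),28+9*np.cos(a),4,10),0,10))
    return [(np.c_[p[:,0],s*p[:,1]],a,b) for p,a,b in P]
def palm():
    P=[(rect(-13,13,-20,20),0,13)]
    for a in np.radians(np.linspace(-66,66,7)):
        L=36-6*abs(a)/1.15
        d=np.array([np.cos(a),np.sin(a)]); n=np.array([-d[1],d[0]]); t=np.linspace(0,2*np.pi,20)
        b=np.array([13,0]); P.append((b+np.outer(L/2*(1+np.cos(t)),d)+np.outer(4.5*np.sin(t),n),0,10))
    return P
M=dict(patera=[(circ(0,0,30),0,13)],boss=[(circ(0,0,13),0,5),(circ(0,0,14),9,21),(circ(0,0,9),21,27),(circ(0,0,5),21,29)],
  palmette=palm(),scroll_left=scroll(1),scroll_right=scroll(-1))
S=4
def render(parts,p,z,K,T,org,n):
    c,s=np.cos(p[2]),np.sin(p[2]); R=np.array([[c,-s],[s,c]]); m=np.zeros((n*S,n*S),np.uint8)
    for poly,a,b in parts:
        q=poly/1000@R.T+p[:2]
        uv=np.vstack([w2p(np.c_[q,np.full(len(q),z+h/1000)],K,T) for h in(a,b)])
        h=cv2.convexHull(((uv-org+.5)*S-.5).astype(np.float32))
        cv2.fillConvexPoly(m,np.round(h*16).astype(np.int32),1,shift=4)
    return m
def fitobj(name,views,p0,z=0.,free=(0,1,2),n=64,viz=None,thr=None):
    """views: list of (im,K,T)."""
    D=[]
    for im,K,T in views:
        org=np.round(w2p([[p0[0],p0[1],z]],K,T)[0]).astype(int)-n//2
        org=np.clip(org,0,[im.shape[1]-n,im.shape[0]-n])
        c=im[org[1]:org[1]+n,org[0]:org[0]+n]
        u=cv2.resize(c[...,0],None,fx=S,fy=S,interpolation=cv2.INTER_CUBIC)
        roi=cv2.dilate(render(M[name],p0,z,K,T,org,n),np.ones((41,41)))
        t=thr or cv2.threshold(u[roi>0],0,255,cv2.THRESH_OTSU)[0]
        D.append((K,T,org,((u>t)&(roi>0)).astype(np.uint8),c))
    sc=np.array([.001,.001,.03]); free=list(free)
    def full(v): p=np.array(p0,float); p[free]+=np.array(v)*sc[free]; return p
    def cost(v):
        p=full(v); r=0
        for K,T,org,m,_ in D:
            k=render(M[name],p,z,K,T,org,n); r+=1-(k&m).sum()/max((k|m).sum(),1)
        return r/len(D)
    best=None; v0=np.zeros(len(free))
    for step in(6,3,1):
        sim=np.vstack([v0]+[v0+step*e for e in np.eye(len(free))])
        r=minimize(cost,v0,method="Nelder-Mead",options=dict(initial_simplex=sim,xatol=.05,fatol=1e-4)); v0=r.x
    p=full(v0)
    if viz is not None:
        for K,T,org,m,c in D:
            b=cv2.resize(c,None,fx=S,fy=S,interpolation=cv2.INTER_CUBIC)
            cs,_=cv2.findContours(render(M[name],p,z,K,T,org,n),cv2.RETR_EXTERNAL,cv2.CHAIN_APPROX_NONE)
            cv2.drawContours(b,cs,-1,(0,0,255),1); viz.append(cv2.resize(b,(200,200)))
    return p,r.fun
E
cat > b.py <<'E'
from fit import *
V=[(cv2.imread("pics/%s1.png"%n),)+shot(n)[1:] for n in("top","scene")]
# chalk
def seg(im,K,T,name):
    I=im.min(2).astype(np.float32)
    th=I-cv2.medianBlur(im.min(2),9)
    return th
g={"top":(314,208),"scene":(265,202)}
ends={"top":[(260,194),(369,222),(324,162),(309,223)],"scene":[(237,161),(305,239),(217,229),(297,181)]}
for (im,K,T),n in zip(V,("top","scene")):
    th=seg(im,K,T,n); L=[]
    for a,b in(ends[n][:2],ends[n][2:]):
        a,b=np.array(a,float),np.array(b,float); d=(b-a)/np.linalg.norm(b-a)
        yy,xx=np.mgrid[:420,:560]; r=np.c_[xx.ravel()-a[0],yy.ravel()-a[1]]; s=r@d; o=r@[-d[1],d[0]]
        k=(s>3)&(s<np.linalg.norm(b-a)-3)&(abs(o)<4)&(th.ravel()>15)
        c=np.array(g[n]); k&=np.hypot(xx.ravel()-c[0],yy.ravel()-c[1])>6
        W=p2w(np.c_[xx.ravel()[k],yy.ravel()[k]],.021,K,T)[:,:2].astype(np.float32)
        L.append(cv2.fitLine(W,cv2.DIST_HUBER,0,.01,.01).ravel().astype(float)); nn=k.sum()
    (d1,p1),(d2,p2)=[(l[:2],l[2:]) for l in L]
    t=np.linalg.solve(np.c_[d1,-d2],p2-p1); X=p1+t[0]*d1
    a1=np.degrees(np.arctan2(d1[1],d1[0]))-90; a2=np.degrees(np.arctan2(d2[1],d2[0]))
    print(n,"cross",X.round(4),"yaw from cross line",(a1+90)%180-90,"centre",(a2+90)%180-90,nn)
G=dict(patera=((150,241),0,(0,1)),boss=((177,192),0,(0,1)),palmette=((416,288),0,(0,1,2)),
 scroll_right=((168,290),-.3,(0,1,2)),scroll_left=((425,221),0,(0,1,2)))
viz=[]
for k,(uv,a,fr) in G.items():
    p0=np.r_[p2w(uv,.008,*V[0][1:])[0][:2],a]
    for vs,l in((V,"both"),(V[:1],"top"),(V[1:],"scene")):
        p,f=fitobj(k,vs,p0,free=fr,viz=viz if l=="both" else None); print(k,l,p[:2].round(4),round(np.degrees(p[2]),1),round(f,3))
cv2.imwrite("pics/fit1.png",np.vstack([np.hstack(viz[:4]),np.hstack(viz[4:8]),np.hstack(viz[8:]+[viz[0]]*2)]))
E
python3 b.py
```

```text
top cross [ 0.5603 -0.051 ] yaw from cross line -14.691399890441744 centre -14.82879142873638 94
scene cross [ 0.5577 -0.0491] yaw from cross line -15.925744157524448 centre -14.581501531945278 181
patera both [0.4695 0.3685] 0.0 0.172
patera top [0.4708 0.3701] 0.0 0.136
patera scene [0.4602 0.3682] 0.0 0.194
boss both [0.5974 0.3002] 0.0 0.386
boss top [0.6007 0.3015] 0.0 0.333
boss scene [0.5861 0.2992] 0.0 0.421
palmette both [ 0.3591 -0.3135] 0.8 0.252
palmette top [ 0.3597 -0.3123] 0.0 0.254
palmette scene [ 0.3584 -0.3156] 7.2 0.229
scroll_right both [0.3406 0.3147] -25.8 0.389
scroll_right top [0.3413 0.3142] -26.6 0.35
scroll_right scene [0.3365 0.3146] -25.1 0.38
scroll_left both [ 0.5261 -0.3379] 0.3 0.345
scroll_left top [ 0.5266 -0.3386] -1.0 0.358
scroll_left scene [ 0.5242 -0.3367] 0.7 0.289
```

View pics/fit1.png

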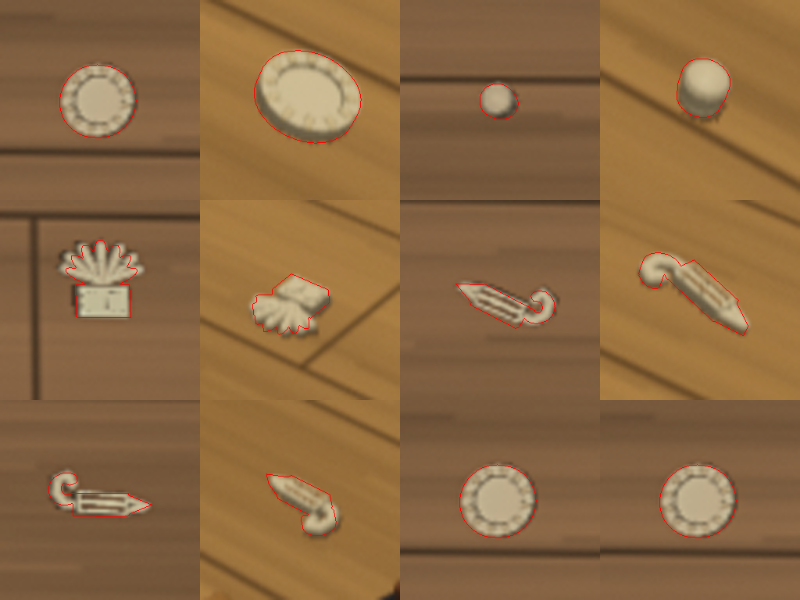

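Pose estimates (m, world frame):

| Item | Position | Yaw |
|---|---|---|
| Chalk crossing | (0.559, -0.050) | about -14.8° |
| Patera | (0.4695, 0.3685) | – |
| Boss | (0.5974, 0.3002) | – |
| Palmette | (0.359, -0.3135) | 0.8° |
| scroll_right | (0.3406, 0.3147) | -25.8° |
| scroll_left | (0.526, -0.338) | 0.3° |

The overlay outlines match the pieces in both views. I'll start with the patera.

carry_out([
  [[0.312,-0.262,-0.12],0],
  [[0.312,-0.262,-0.12],0],
  [[0.312,-0.262,-0.12],0],
  [[0.312,-0.262,-0.12],0],
  [[0.312,-0.262,-0.12],0],
  [[0.312,-0.262,-0.12],0],
  [[0.312,-0.262,-0.12],0],
  [[0.312,-0.262,-0.12],0],
  [[0.312,-0.262,-0.12],0],
  [[0.312,-0.262,-0.12],0],
  [[0.312,-0.262,-0.12],0],
  [[0.312,-0.262,-0.12],0],
  [[0.312,-0.262,-0.15],0],
  [[0.312,-0.262,-0.18],0],
  [[0.312,-0.262,-0.2],0],
  [[0.312,-0.262,-0.21],0],
  [[0.312,-0.262,-0.218],0],
  [[0.312,-0.262,-0.218],0],
  [[0.312,-0.262,-0.218],0],
], grip=-1)

```text
time: 2.1
position: [0.47, 0.3695, 0.0056]
tool_rot: [-2.475, -1.934, -0.003]
ft_force: [0.2, -1.2, 0.1]
grip_width: 0.996
```

carry_out([
  [[0,0,0],0],
  [[0,0,0],0],
  [[0,0,0],0],
  [[0,0,0],0],
  [[0,0,0],0],
  [[0,0,0],0],
  [[0,0,0],0],
  [[0,0,0],0],
  [[0,0,0],0],
  [[0,0,0.01],0],
  [[0,0,0.03],0],
  [[0,0,0.06],0],
  [[0,0,0.08],0],
  [[0,0,0.08],0],
], grip=1, squeeze=20)

```text
time: 3.5
position: [0.4715, 0.3704, 0.0884]
tool_rot: [-2.476, -1.933, -0.011]
ft_force: [0.4, -0.1, -0.0]
grip_width: 0.684
```

```bash
python3 - <<'E'
from fit import *
V=[shot("top","top2.png"),shot("scene","scene2.png")]
s=get_state(); print(s["position"],s["grip_width"])
c=[]
for (im,K,T) in V:
    u=np.clip(w2p([s["position"]],K,T)[0].astype(int),50,[510,370]); c.append(cv2.resize(im[u[1]-50:u[1]+50,u[0]-50:u[0]+50],(400,400)))
cv2.imwrite("pics/g2.png",np.hstack(c))
E
```

```text
[0.46948433 0.36876526 0.08472425] 0.6816342928093523
```

View pics/g2.png

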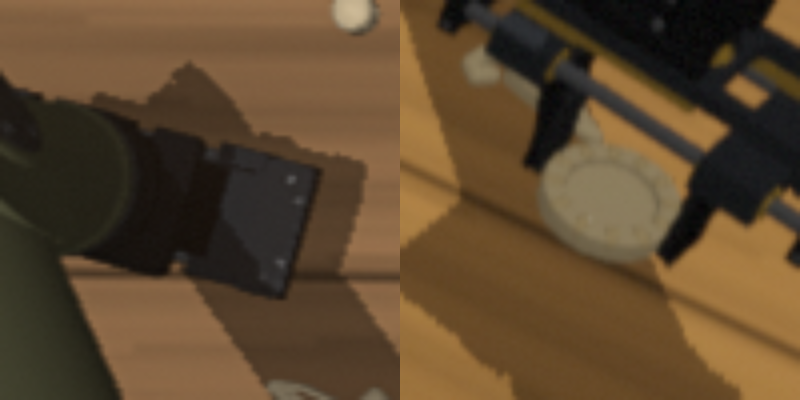

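The patera is held level and the opening reads 59 mm. Carrying it to the crossing.

carry_out([
  [[0.002,-0.01,0],0],
  [[0.007,-0.035,0],0],
  [[0.014,-0.068,0],0],
  [[0.023,-0.108,0],0],
  [[0.032,-0.148,0],0],
  [[0.04,-0.19,0],0],
  [[0.049,-0.23,0],0],
  [[0.057,-0.27,0],0],
  [[0.066,-0.31,0],0],
  [[0.074,-0.35,0],0],
  [[0.081,-0.38,0],0],
  [[0.086,-0.404,0],0],
  [[0.089,-0.417,0],0],
  [[0.089,-0.419,0],0],
  [[0.089,-0.419,-0.01],0],
  [[0.089,-0.419,-0.025],0],
  [[0.089,-0.419,-0.04],0],
  [[0.089,-0.419,-0.048],0],
  [[0.089,-0.419,-0.053],0],
  [[0.089,-0.419,-0.053],0],
])

```text
time: 5.6
position: [0.5579, -0.0501, 0.0305]
tool_rot: [-2.475, -1.934, 0.002]
ft_force: [-0.0, -0.6, -0.9]
grip_width: 0.685
```

carry_out([
  [[0,0,-0.003],0],
  [[0,0,-0.005],0],
  [[0,0,-0.006],0],
  [[0,0,-0.006],0],
  [[0,0,-0.006],0],
])

```text
time: 6.1
position: [0.5588, -0.0504, 0.0259]
tool_rot: [2.476, 1.933, 0.001]
ft_force: [0.2, 0.3, 0.1]
grip_width: 0.685
```

carry_out([
  [[0,0,0],0],
  [[0,0,0],0],
  [[0,0,0],0],
  [[0,0,0],0],
  [[0,0,0],0],
  [[0,0,0.02],0],
  [[0,0,0.05],0],
  [[0,0,0.08],0],
  [[0.01,0.05,0.08],0],
  [[0.018,0.1,0.08],0],
  [[0.038,0.35,0.08],0],
  [[0.038,0.35,0.08],0],
  [[0.038,0.35,0.08],0],
  [[0.038,0.35,0.08],0],
  [[0.038,0.35,0.08],0],
  [[0.038,0.35,0.08],0],
  [[0.038,0.35,0.08],0],
  [[0.038,0.35,0.08],0],
], grip=-1)

```text
time: 7.9
position: [0.5969, 0.2977, 0.1053]
tool_rot: [2.477, 1.931, -0.002]
ft_force: [-0.3, 0.7, 0.0]
grip_width: 1.002
```

```bash
cat > chk.py <<'E'
from fit import *
import sys
# usage: chk.py tag obj ; compares placed ornament with target in each camera's own chalk/board estimate
X={"top":np.array([.5603,-.051]),"scene":np.array([.5577,-.0491])}; yaw=np.radians(-14.8)
R=np.array([[np.cos(yaw),-np.sin(yaw)],[np.sin(yaw),np.cos(yaw)]])
TG=dict(patera=(0,0),boss=(0,0),palmette=(.063,0),scroll_left=(0,.09),scroll_right=(0,-.09))
tag=sys.argv[1]; cr=[]
V={n:shot(n,f"{n}{tag}.png") for n in X}
for o in sys.argv[2:]:
    z=.029 if o=="boss" else .021; fr=(0,1) if o in("patera","boss") else (0,1,2)
    for n,v in V.items():
        viz=[]; p,f=fitobj(o,[v],np.r_[X[n]+R@TG[o],yaw],z=z,free=fr,viz=viz); cr+=viz
        print(o,n,"board mm",((p[:2]-X[n])@R*1000).round(1),"yaw err",round(np.degrees(p[2]-yaw),1),round(f,3))
b=[]
for n,c in(("top",(313,205)),("scene",(268,205))):
    b.append(cv2.resize(V[n][0][c[1]-70:c[1]+70,c[0]-70:c[0]+70],(400,400),interpolation=cv2.INTER_CUBIC))
cr=[cv2.resize(c,(200,200)) for c in cr]
cr=(cr+[np.zeros((200,200,3),np.uint8)]*4)[:4]
cv2.imwrite(f"pics/chk{tag}.png",np.vstack([np.hstack(b),np.hstack(cr)]))
E
python3 chk.py 3 patera
```

```text
patera top board mm [-0.1  0.4] yaw err 0.0 0.103
patera scene board mm [-4.3 -6.4] yaw err 0.0 0.206
```

View pics/chk3.png

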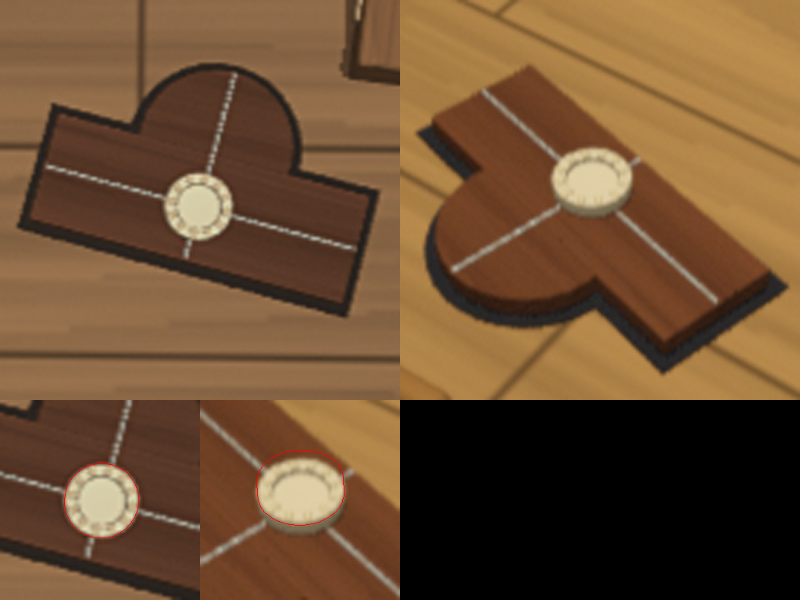

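```bash
sed -i 's/viz=viz); cr+=viz/viz=viz,thr=95 if n=="top" else 75); cr+=viz/' chk.py
python3 - <<'E'
from fit import *
for n,X in(("scene",(.5577,-.0491)),("top",(.5603,-.051))):
  im=cv2.imread(f"pics/{n}3.png"); _,K,T=shot(n)
  a=np.radians(-14.8);R=np.array([[np.cos(a),-np.sin(a)],[np.sin(a),np.cos(a)]])
  for t in(65,75,85,95,110):
    p,f=fitobj("patera",[(im,K,T)],np.r_[X,0],z=.021,free=(0,1),thr=t); print(n,t,p[:2].round(4),((p[:2]-X)@R*1000).round(1),round(f,3))
E
```

```text
scene 65 [ 0.5576 -0.0497] [ 0.  -0.6] 0.174
scene 75 [ 0.5563 -0.0506] [-0.9 -1.8] 0.149
scene 85 [ 0.5538 -0.0525] [-2.9 -4.3] 0.187
scene 95 [ 0.5521 -0.0541] [-4.1 -6.3] 0.201
scene 110 [ 0.5511 -0.0553] [-4.8 -7.7] 0.227
top 65 [ 0.56   -0.0508] [-0.3  0.1] 0.108
top 75 [ 0.5603 -0.0507] [-0.   0.3] 0.098
top 85 [ 0.5603 -0.0506] [-0.1  0.4] 0.098
top 95 [ 0.5603 -0.0506] [-0.1  0.3] 0.102
top 110 [ 0.561  -0.0513] [ 0.7 -0.1] 0.125
```

The patera sits within about 0.5 mm of the crossing in the top view. Next is the boss, gripped with the tips 11 mm up so the fingers clear the patera's rim.

carry_out([
  [[0.001,0,-0.02],0],
  [[0.001,0,-0.05],0],
  [[0.001,0,-0.075],0],
  [[0.001,0,-0.09],0],
  [[0.001,0,-0.095],0],
  [[0.001,0,-0.095],0],
  [[0.001,0,-0.095],0],
])

```text
time: 8.8
position: [0.5986, 0.2999, 0.012]
tool_rot: [2.476, 1.933, 0.004]
ft_force: [-0.5, 0.1, 0.0]
grip_width: 0.999
```

carry_out([
  [[0,0,0],0],
  [[0,0,0],0],
  [[0,0,0],0],
  [[0,0,0],0],
  [[0,0,0],0],
  [[0,0,0],0],
  [[0,0,0],0],
  [[0,0,0],0],
  [[0,0,0],0],
  [[0,0,0],0],
  [[0,0,0],0],
  [[0,0,0],0],
  [[0,0,0.01],0],
  [[0,0,0.03],0],
  [[0,0,0.06],0],
  [[0,0,0.08],0],
  [[0,0,0.08],0],
  [[0,0,0.08],0],
], grip=1, squeeze=15)

```text
time: 10.6
position: [0.5978, 0.2997, 0.0912]
tool_rot: [-2.476, -1.934, -0.002]
ft_force: [0.2, 0.3, -1.5]
grip_width: 0.312
```

```bash
python3 - <<'E'
from fit import *
s=get_state(); print(s["position"],s["grip_width"]); c=[]
for n in("top","scene"):
    im,K,T=shot(n)
    u=np.clip(w2p([s["position"]],K,T)[0].astype(int),40,[520,380]); c.append(cv2.resize(im[u[1]-40:u[1]+40,u[0]-40:u[0]+40],(400,400)))
    print(n,u)
cv2.imwrite("pics/g4.png",np.hstack(c))
E
```

```text
[0.59776007 0.29974483 0.09121646] 0.31174981636784077
top [169 187]
scene [412 271]
```

View pics/g4.png

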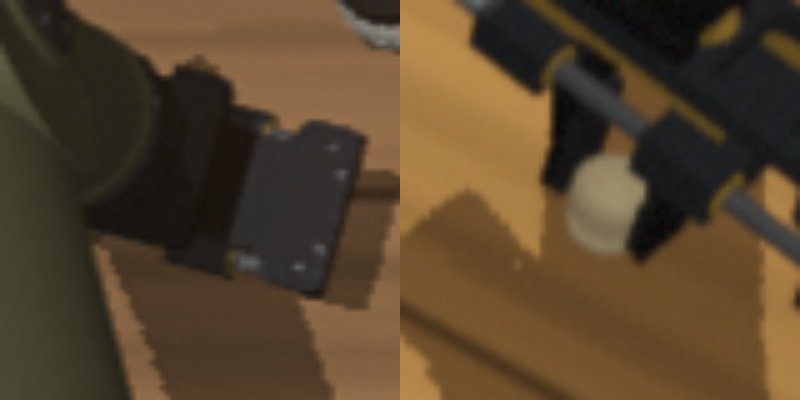

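The boss is held upright and the opening reads 27 mm. Carrying it to the seat.

carry_out([
  [[-0.001,-0.01,0],0],
  [[-0.003,-0.03,0],0],
  [[-0.007,-0.065,0],0],
  [[-0.012,-0.105,0],0],
  [[-0.016,-0.145,0],0],
  [[-0.021,-0.185,0],0],
  [[-0.025,-0.225,0],0],
  [[-0.029,-0.265,0],0],
  [[-0.033,-0.3,0],0],
  [[-0.037,-0.33,0],0],
  [[-0.039,-0.346,0],0],
  [[-0.039,-0.35,0],0],
  [[-0.039,-0.35,0],0],
  [[-0.039,-0.35,0],0],
  [[-0.039,-0.35,-0.015],0],
  [[-0.039,-0.35,-0.03],0],
  [[-0.039,-0.35,-0.042],0],
  [[-0.039,-0.35,-0.048],0],
  [[-0.039,-0.35,-0.05],0],
  [[-0.039,-0.35,-0.051],0],
])

```text
time: 12.7
position: [0.5584, -0.0503, 0.0395]
tool_rot: [-2.476, -1.933, 0.001]
ft_force: [-1.7, -0.7, 5.4]
grip_width: 0.307
```

carry_out([
  [[0,0,0],0],
  [[0,0,0],0],
  [[0,0,0],0],
])

```text
time: 13.0
position: [0.559, -0.0505, 0.0399]
tool_rot: [2.476, 1.933, 0.001]
ft_force: [0.4, 0.6, -0.2]
grip_width: 0.31
```

carry_out([
  [[0,0,0],0],
  [[0,0,0],0],
  [[0,0,0],0],
  [[0,0,0],0],
  [[0,0,0],0],
  [[0,0,0],0],
  [[0,0,0.02],0],
  [[0,0,0.06],0],
  [[0,0,0.08],0],
  [[-0.2,-0.264,0.06],0.253],
  [[-0.2,-0.264,0.06],0.253],
  [[-0.2,-0.264,0.06],0.253],
  [[-0.2,-0.264,0.06],0.253],
  [[-0.2,-0.264,0.06],0.253],
  [[-0.2,-0.264,0.06],0.253],
  [[-0.2,-0.264,0.06],0.253],
  [[-0.2,-0.264,0.06],0.253],
  [[-0.2,-0.264,0.06],0.253],
  [[-0.2,-0.264,0.06],0.253],
  [[-0.2,-0.264,0.06],0.253],
], grip=-1)

```text
time: 15.0
position: [0.3596, -0.3132, 0.0996]
tool_rot: [-2.209, -2.234, -0.0]
ft_force: [0.4, -0.2, 0.5]
grip_width: 0.996
```

```bash
python3 chk.py 5 patera boss
```

```text
patera top board mm [-0.1  0.8] yaw err 0.0 0.143
patera scene board mm [-3.1 -5.2] yaw err 0.0 0.231
boss top board mm [ 9.1 -4.5] yaw err 0.0 0.72
boss scene board mm [-4.4 11.9] yaw err 0.0 0.612
```

View pics/chk5.png

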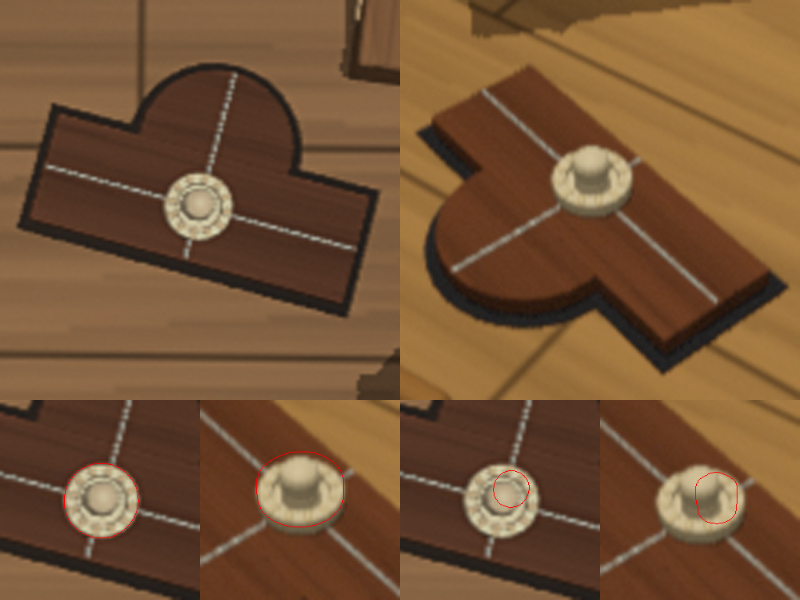

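The patera is still on the crossing, and the boss stands upright in the middle of the seat in both views. The boss outline fit failed because it is pale on pale, so I judged it by eye. Palmette next.

carry_out([
  [[0,0,-0.02],0],
  [[0,0,-0.05],0],
  [[0,0,-0.075],0],
  [[0,0,-0.09],0],
  [[0,0,-0.095],0],
  [[0,0,-0.095],0],
  [[0,0,-0.095],0],
])

```text
time: 15.8
position: [0.3593, -0.3146, 0.0053]
tool_rot: [2.211, 2.23, 0.001]
ft_force: [0.7, 0.5, -0.3]
grip_width: 0.999
```

carry_out([
  [[0,0,0],0],
  [[0,0,0],0],
  [[0,0,0],0],
  [[0,0,0],0],
  [[0,0,0],0],
  [[0,0,0],0],
  [[0,0,0],0],
  [[0,0,0],0],
  [[0,0,0],0],
  [[0,0,0],0],
  [[0,0,0],0],
  [[0,0,0.01],0],
  [[0,0,0.03],0],
  [[0,0,0.06],0],
  [[0,0,0.08],0],
  [[0,0,0.08],0],
  [[0,0,0.08],0],
], grip=1, squeeze=20)

```text
time: 17.5
position: [0.3589, -0.3144, 0.0851]
tool_rot: [2.211, 2.23, 0.001]
ft_force: [0.9, -0.4, -0.7]
grip_width: 0.457
```

```bash
python3 - <<'E'
from fit import *
s=get_state(); print(s["position"],s["tool_rot"],s["grip_width"]); c=[]
for n in("top","scene"):
    im,K,T=shot(n)
    u=np.clip(w2p([s["position"]],K,T)[0].astype(int),40,[520,380]); c.append(cv2.resize(im[u[1]-40:u[1]+40,u[0]-40:u[0]+40],(400,400)))
cv2.imwrite("pics/g6.png",np.hstack(c))
E
```

```text
[ 0.35887059 -0.31442081  0.08505735] [2.21140273e+00 2.22987423e+00 1.38169285e-03] 0.45685713705821673
```

View pics/g6.png

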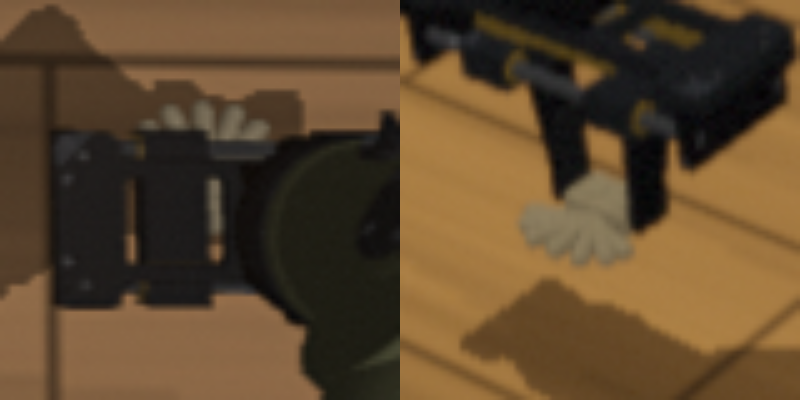

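The palmette is held straight with the fan forward, and the opening reads 40 mm. Carrying it with a -15.3° turn.

carry_out([
  [[0.007,0.007,0.003],0],
  [[0.021,0.02,0.008],-0.02],
  [[0.045,0.043,0.01],-0.06],
  [[0.073,0.069,0.01],-0.1],
  [[0.101,0.096,0.01],-0.14],
  [[0.129,0.123,0.01],-0.18],
  [[0.157,0.149,0.01],-0.22],
  [[0.185,0.176,0.01],-0.25],
  [[0.213,0.202,0.01],-0.267],
  [[0.238,0.226,0.01],-0.267],
  [[0.255,0.242,0.01],-0.267],
  [[0.261,0.248,0.01],-0.267],
  [[0.261,0.248,0.005],-0.267],
  [[0.261,0.248,-0.01],-0.267],
  [[0.261,0.248,-0.03],-0.267],
  [[0.261,0.248,-0.045],-0.267],
  [[0.261,0.248,-0.053],-0.267],
  [[0.261,0.248,-0.057],-0.267],
  [[0.261,0.248,-0.059],-0.267],
  [[0.261,0.248,-0.059],-0.267],
])

```text
time: 19.6
position: [0.6199, -0.0666, 0.0261]
tool_rot: [2.489, 1.915, 0.001]
ft_force: [0.1, -0.7, 0.1]
grip_width: 0.454
```

carry_out([
  [[0,0,0],0],
  [[0,0,0],0],
  [[0,0,0],0],
  [[0,0,0],0],
])

```text
time: 20.0
position: [0.6197, -0.0663, 0.0258]
tool_rot: [2.489, 1.916, 0.001]
ft_force: [-0.3, -0.0, -0.5]
grip_width: 0.454
```

carry_out([
  [[0,0,0],0],
  [[0,0,0],0],
  [[0,0,0],0],
  [[0,0,0],0],
  [[0,0,0.02],0],
  [[0,0,0.05],0],
  [[0,0,0.09],0],
  [[-0.094,-0.272,0.09],-1.3],
  [[-0.094,-0.272,0.09],-1.3],
  [[-0.094,-0.272,0.09],-1.3],
  [[-0.094,-0.272,0.09],-1.3],
  [[-0.094,-0.272,0.09],-1.3],
  [[-0.094,-0.272,0.09],-1.3],
  [[-0.094,-0.272,0.09],-1.3],
  [[-0.094,-0.272,0.09],-1.3],
  [[-0.094,-0.272,0.09],-1.3],
  [[-0.094,-0.272,0.09],-1.3],
  [[-0.094,-0.272,0.09],-1.3],
  [[-0.094,-0.272,0.09],-1.3],
  [[-0.094,-0.272,0.09],-1.3],
], grip=-0.3)

```text
time: 22.0
position: [0.5256, -0.3383, 0.1157]
tool_rot: [-3.141, -0.021, -0.0]
ft_force: [-1.0, 0.4, -0.0]
grip_width: 0.648
```

```bash
python3 chk.py 7 patera palmette; python3 -c "
from h import *
s=get_state();print(s['joint_positions'],2*np.degrees(np.arctan2(s['tool_rot'][1],s['tool_rot'][0])))"
```

```text
patera top board mm [-0.6  0.1] yaw err 0.0 0.129
patera scene board mm [-2.6 -4.6] yaw err 0.0 0.217
palmette top board mm [64.1  0.2] yaw err 0.5 0.225
palmette scene board mm [64.1 -2.5] yaw err 3.7 0.207
[-0.08979933  0.42235891  0.78485289  1.67110976 -0.31872909  1.18096111
  0.78651049] -359.27358956967225
```

View pics/chk7.png

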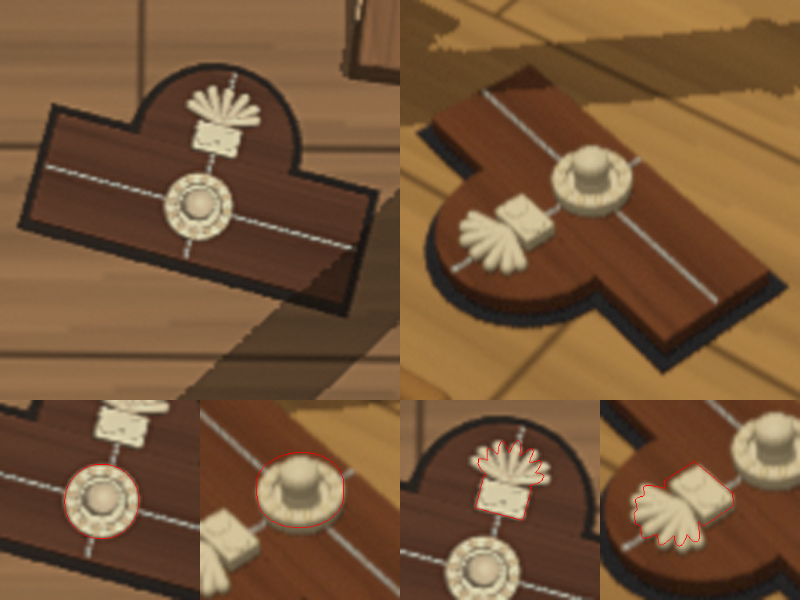

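The palmette is on the centre line, straight, with its fan to the crown, at about x = 64 mm. I'll measure the gap directly later. scroll_left next.

carry_out([
  [[0,0,-0.03],0],
  [[0,0,-0.06],0],
  [[0,0,-0.09],0],
  [[0,0,-0.106],0],
  [[0,0,-0.111],0],
  [[0,0,-0.111],0],
  [[0,0,-0.111],0],
])

```text
time: 22.8
position: [0.5265, -0.3392, 0.006]
tool_rot: [3.14, 0.019, 0.003]
ft_force: [0.7, -0.0, -0.0]
grip_width: 0.65
```

carry_out([
  [[0,0,0],0],
  [[0,0,0],0],
  [[0,0,0],0],
  [[0,0,0],0],
  [[0,0,0],0],
  [[0,0,0],0],
  [[0,0,0],0],
  [[0,0,0],0],
  [[0,0,0],0],
  [[0,0,0],0],
  [[0,0,0],0],
  [[0,0,0.01],0],
  [[0,0,0.03],0],
  [[0,0,0.06],0],
  [[0,0,0.09],0],
  [[0,0,0.09],0],
  [[0,0,0.09],0],
], grip=1, squeeze=20)

```text
time: 24.5
position: [0.5259, -0.3387, 0.0956]
tool_rot: [3.141, 0.019, 0.003]
ft_force: [-0.6, 0.2, -1.0]
grip_width: 0.201
```

```bash
python3 - <<'E'
from fit import *
s=get_state(); print(s["position"],s["tool_rot"],s["grip_width"]); c=[]
for n in("top","scene"):
    im,K,T=shot(n)
    u=np.clip(w2p([s["position"]],K,T)[0].astype(int),40,[520,380]); c.append(cv2.resize(im[u[1]-40:u[1]+40,u[0]-40:u[0]+40],(400,400)))
cv2.imwrite("pics/g8.png",np.hstack(c))
E
```

```text
[ 0.5258939  -0.33865539  0.09557833] [3.14099437e+00 1.87802941e-02 2.69517483e-03] 0.2008649108739775
```

View pics/g8.png

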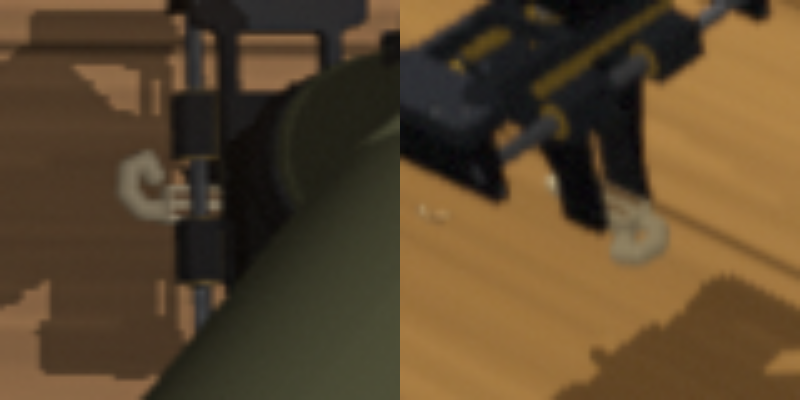

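scroll_left is held straight. Carrying it to the left side of the cross line, with a -15.5° turn.

carry_out([
  [[0.001,0.01,0.01],0],
  [[0.004,0.03,0.02],-0.02],
  [[0.01,0.065,0.02],-0.06],
  [[0.016,0.105,0.02],-0.1],
  [[0.022,0.145,0.02],-0.14],
  [[0.028,0.185,0.02],-0.18],
  [[0.034,0.225,0.02],-0.22],
  [[0.04,0.265,0.02],-0.25],
  [[0.046,0.305,0.02],-0.27],
  [[0.051,0.34,0.02],-0.27],
  [[0.055,0.365,0.02],-0.27],
  [[0.056,0.374,0.02],-0.27],
  [[0.056,0.375,0.01],-0.27],
  [[0.056,0.375,-0.01],-0.27],
  [[0.056,0.375,-0.03],-0.27],
  [[0.056,0.375,-0.05],-0.27],
  [[0.056,0.375,-0.062],-0.27],
  [[0.056,0.375,-0.067],-0.27],
  [[0.056,0.375,-0.069],-0.27],
  [[0.056,0.375,-0.069],-0.27],
])

```text
time: 26.6
position: [0.582, 0.0357, 0.0261]
tool_rot: [3.115, -0.406, 0.002]
ft_force: [1.2, -0.6, 0.3]
grip_width: 0.202
```

carry_out([
  [[0,0,0],0],
  [[0,0,0],0],
  [[0,0,0],0],
  [[0,0,0],0],
])

```text
time: 27.0
position: [0.5818, 0.0369, 0.0258]
tool_rot: [-3.115, 0.404, -0.001]
ft_force: [0.3, 0.2, 0.0]
grip_width: 0.2
```

carry_out([
  [[0,0,0],0],
  [[0,0,0],0],
  [[0,0,0],0],
  [[0,0,0],0],
  [[0,0,0.02],0],
  [[0,0,0.05],0],
  [[0,0,0.09],0],
  [[-0.241,0.278,0.09],-0.192],
  [[-0.241,0.278,0.09],-0.192],
  [[-0.241,0.278,0.09],-0.192],
  [[-0.241,0.278,0.09],-0.192],
  [[-0.241,0.278,0.09],-0.192],
  [[-0.241,0.278,0.09],-0.192],
  [[-0.241,0.278,0.09],-0.192],
  [[-0.241,0.278,0.09],-0.192],
  [[-0.241,0.278,0.09],-0.192],
  [[-0.241,0.278,0.09],-0.192],
  [[-0.241,0.278,0.09],-0.192],
  [[-0.241,0.278,0.09],-0.192],
  [[-0.241,0.278,0.09],-0.192],
], grip=-0.3)

```text
time: 29.0
position: [0.3414, 0.3138, 0.1156]
tool_rot: [3.062, -0.704, 0.0]
ft_force: [1.4, 0.1, 0.3]
grip_width: 0.648
```

```bash
python3 chk.py 9 palmette scroll_left; python3 -c "
from h import *
s=get_state();print(s['joint_positions'],s['position'])"
```

```text
palmette top board mm [64.3  0.3] yaw err 0.7 0.226
palmette scene board mm [64.4 -1. ] yaw err 3.2 0.212
scroll_left top board mm [-2.2 90.5] yaw err 2.7 0.325
scroll_left scene board mm [-1.5 89.3] yaw err 5.2 0.236
[-1.29192738 -0.00368557  0.49345749  2.04544727  0.00212924  1.0995108
 -1.25092989] [0.34107329 0.31406232 0.11557125]
```

View pics/chk9.png

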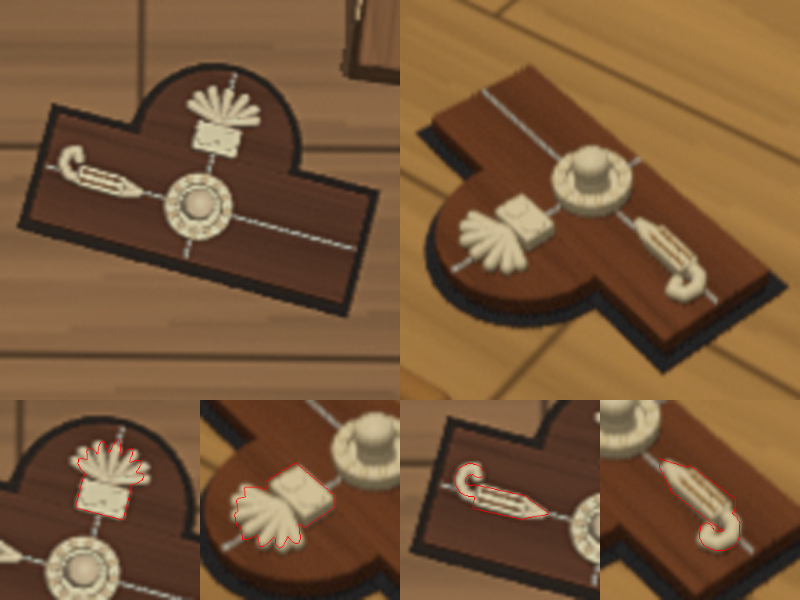

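scroll_left lies along the cross line with its tip to the patera and its curl up and outward. Now scroll_right.

carry_out([
  [[0,0,-0.03],0],
  [[0,0,-0.06],0],
  [[0,0,-0.09],0],
  [[0,0,-0.106],0],
  [[0,0,-0.111],0],
  [[0,0,-0.111],0],
  [[0,0,-0.111],0],
])

```text
time: 29.8
position: [0.3413, 0.3152, 0.0055]
tool_rot: [-3.061, 0.701, -0.001]
ft_force: [0.7, -0.2, -0.1]
grip_width: 0.648
```

carry_out([
  [[0,0,0],0],
  [[0,0,0],0],
  [[0,0,0],0],
  [[0,0,0],0],
  [[0,0,0],0],
  [[0,0,0],0],
  [[0,0,0],0],
  [[0,0,0],0],
  [[0,0,0],0],
  [[0,0,0],0],
  [[0,0,0],0],
  [[0,0,0.01],0],
  [[0,0,0.03],0],
  [[0,0,0.06],0],
  [[0,0,0.09],0],
  [[0,0,0.09],0],
  [[0,0,0.09],0],
], grip=1, squeeze=20)

```text
time: 31.5
position: [0.3407, 0.3151, 0.0954]
tool_rot: [-3.061, 0.7, -0.001]
ft_force: [-0.1, 0.1, -0.8]
grip_width: 0.205
```

carry_out([
  [[0.004,-0.009,0.01],0],
  [[0.013,-0.03,0.02],0.02],
  [[0.028,-0.065,0.02],0.05],
  [[0.045,-0.105,0.02],0.08],
  [[0.062,-0.145,0.02],0.11],
  [[0.08,-0.185,0.02],0.14],
  [[0.097,-0.225,0.02],0.17],
  [[0.114,-0.265,0.02],0.192],
  [[0.132,-0.305,0.02],0.192],
  [[0.149,-0.345,0.02],0.192],
  [[0.166,-0.385,0.02],0.192],
  [[0.181,-0.42,0.02],0.192],
  [[0.191,-0.443,0.02],0.192],
  [[0.195,-0.452,0.015],0.192],
  [[0.195,-0.452,0],0.192],
  [[0.195,-0.452,-0.02],0.192],
  [[0.195,-0.452,-0.04],0.192],
  [[0.195,-0.452,-0.058],0.192],
  [[0.195,-0.452,-0.066],0.192],
  [[0.195,-0.452,-0.069],0.192],
])

```text
time: 33.5
position: [0.5331, -0.136, 0.0252]
tool_rot: [-3.114, 0.402, 0.01]
ft_force: [-11.2, 4.4, 27.2]
grip_width: 0.201
```

carry_out([
  [[0,0,0],0],
  [[0,0,0],0],
  [[0,0,0],0],
  [[0,0,0],0],
])

```text
time: 33.9
position: [0.5355, -0.1371, 0.0256]
tool_rot: [-3.115, 0.404, -0.0]
ft_force: [0.5, -0.7, -0.8]
grip_width: 0.204
```

carry_out([
  [[0,0,0],0],
  [[0,0,0],0],
  [[0,0,0],0],
  [[0,0,0],0],
  [[0,0,0.02],0],
  [[0,0,0.05],0],
  [[0,0,0.09],0],
  [[-0.18,-0.2,0.15],0],
  [[-0.18,-0.2,0.15],0],
  [[-0.18,-0.2,0.15],0],
  [[-0.18,-0.2,0.15],0],
  [[-0.18,-0.2,0.15],0],
  [[-0.18,-0.2,0.15],0],
  [[-0.18,-0.2,0.15],0],
  [[-0.18,-0.2,0.15],0],
  [[-0.18,-0.2,0.15],0],
], grip=-0.3)

```text
time: 35.5
position: [0.3564, -0.3361, 0.1753]
tool_rot: [-3.116, 0.401, 0.001]
ft_force: [-0.9, 0.0, -0.2]
grip_width: 0.652
```

```bash
python3 chk.py 10 scroll_left scroll_right palmette >/dev/null; cat > gaps.py <<'E'
from fit import *
import sys
tag=sys.argv[1]
# rectify to board plane at ornament top height (1 px = 0.5 mm), measure gaps and bar axes
yaw=np.radians(-14.8);R=np.array([[np.cos(yaw),-np.sin(yaw)],[np.sin(yaw),np.cos(yaw)]])
out=[]
for n,X in(("top",(.5603,-.051)),("scene",(.5577,-.0491))):
    im=cv2.imread(f"pics/{n}{tag}.png"); _,K,T=shot(n)
    g=np.mgrid[130:-60:-.5,150:-150:-.5]; x,y=g
    P=np.stack([x,y],-1)/1000@R.T+X; 
    Q=[]
    for z in(.033,.021):
        uv=w2p(np.c_[P.reshape(-1,2),np.full(x.size,z)],K,T).reshape(*x.shape,2).astype(np.float32)
        Q.append(cv2.remap(im,uv[...,0],uv[...,1],cv2.INTER_CUBIC))
    b=Q[0][...,0]; out.append(Q[0].copy())
    m=(b>(95 if n=="top" else 90)).astype(np.uint8)
    # bar axes: mean mid-row across bar between |y| 72..108 , ignoring chalk (too thin)
    m=cv2.morphologyEx(m,cv2.MORPH_OPEN,np.ones((7,7)))
    for s,nm in((1,"left"),(-1,"right")):
        ys=np.arange(73,108,2.)*s; mids=[];w=[]
        for yy in ys:
            c=int((150-yy)*2); r=np.where(m[int((130-13)*2):int((130+14)*2),c])[0]/-2.+13
            mids.append((r.max()+r.min())/2); w.append(r.max()-r.min())
        k=np.polyfit(ys-90*s,mids,1); print(n,nm,"x mid",k[1].round(1),"yaw err",-np.degrees(np.arctan(k[0])).round(1),"w",np.median(w))
        r=np.where(m[int((130-15)*2):int((130+15)*2),:].any(0))[0]; yv=150-r/2
        v=yv[(s*yv>33)&(s*yv<140)]; print("   y extent",(s*v).min(),(s*v).max())
    pr=np.where(m[:, int((150-32)*2):int((150+32)*2)].any(1))[0]; xv=130-pr/2
    print(n,"palm x",xv[xv>40].min(),xv[xv>40].max(),"patera x",xv[xv<36].min(),xv[xv<36].max())
    c=m[int((130-60)*2):int((130-52)*2)+1].any(0); yv=150-np.where(m[int((130-70)*2):int((130-56)*2)].sum(0)>20)[0]/2.; yv=yv[abs(yv)<30]; print("   foot y",yv.min(),yv.max())
    r=np.where(m[int((130-3)*2):int((130+3)*2)].any(0))[0]; yv=150-r/2; yv=yv[abs(yv)<38]; print("   patera y",yv.min(),yv.max())
cv2.imwrite("pics/rect%s.png"%tag,cv2.resize(np.hstack(out),(800,254)))
E
python3 gaps.py 10
```

```text
top left x mid -3.1 yaw err -3.6 w 11.5
   y extent 51.5 130.5
top right x mid -3.6 yaw err -6.4 w 11.25
   y extent 51.0 130.0
top palm x 49.0 109.0 patera x -43.5 29.0
   foot y -19.0 19.5
   patera y -30.0 30.0
scene left x mid 3.1 yaw err -1.8 w 13.5
   y extent 49.0 135.0
scene right x mid 3.3 yaw err -0.0 w 13.5
   y extent 45.5 129.0
scene palm x 43.5 130.0 patera x -28.5 31.5
   foot y -18.5 21.5
   patera y -30.0 31.0
```

View pics/chk10.png

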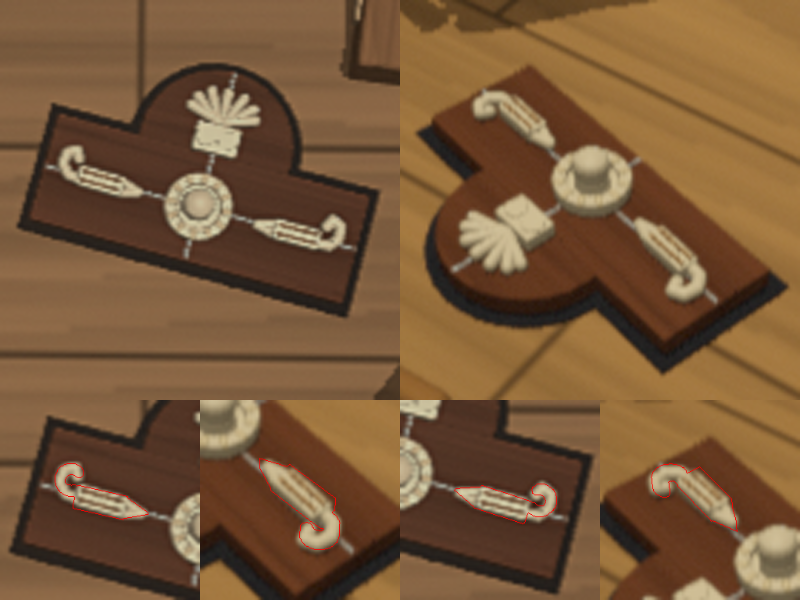

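All five are in place. One more check: the rectified top view with the ideal outlines drawn on it, to judge sideways offset and straightness.

```bash
cat > ov.py <<'E'
from fit import *
import sys
tag=sys.argv[1]; yaw=np.radians(-14.8);R=np.array([[np.cos(yaw),-np.sin(yaw)],[np.sin(yaw),np.cos(yaw)]])
im=cv2.imread(f"pics/top{tag}.png"); _,K,T=shot("top"); X=(.5603,-.051)
def rec(x,y,z):
    P=np.stack([x,y],-1).reshape(-1,2)/1000@R.T+X
    uv=w2p(np.c_[P,np.full(len(P),z)],K,T).reshape(*x.shape,2).astype(np.float32)
    return cv2.remap(im,uv[...,0],uv[...,1],cv2.INTER_CUBIC)
sc=5; pan=[]
for c in(90,-90):
    x,y=np.mgrid[28:-28:-1/sc,c+52:c-52:-1/sc]; q=rec(x,y,.031); b=q.copy()
    for poly,_,_ in scroll(1 if c>0 else -1)[:2]:
        uv=np.c_[(c+52-(poly[:,1]+c))*sc,(28-poly[:,0])*sc]; cv2.polylines(b,[np.int32(uv)],1,(0,0,255),1)
    x2,y2=np.mgrid[28:-28:-1/sc,c+52:c-52:-1/sc]; q2=rec(x2,y2,.021); cv2.line(q2,(0,28*sc),(519,28*sc),(0,255,0),1)
    pan.append(np.vstack([b,q2]))
    # bar edges: blue-channel gradient averaged along bar sections
    for lo,hi in((-18,-6),(-6,6),(6,18)):
        cols=[int((52-t)*sc) for t in(lo,hi)]; cols.sort(); p=q[...,0][:,cols[0]:cols[1]].astype(float).mean(1)
        xs=28-np.arange(len(p))/sc; t=75; k=np.where((p>t)&(abs(xs)<14))[0]; print(c,(lo,hi),"edges",xs[k.min()].round(1),xs[k.max()].round(1),"mid",((xs[k.min()]+xs[k.max()])/2).round(1))
    # chalk residual beside objects
for yy in(-140,-137,45,42,-42,-46,137,140):
    x,y=np.mgrid[6:-6:-.2,yy+1:yy-1:-.5]; p=rec(x,y,.021).min(2).astype(float).mean(1); w=np.clip(p-np.percentile(p,30)-8,0,None); print("chalk y",yy,((6-np.arange(len(p))*.2)@w/w.sum()).round(2))
for xx in(-45,-40,38,43):
    x,y=np.mgrid[xx+1:xx-1:-.5,6:-6:-.2]; p=rec(x,y,.021).min(2).astype(float).mean(0); w=np.clip(p-np.percentile(p,30)-8,0,None); print("chalk x",xx,((6-np.arange(len(p))*.2)@w/w.sum()).round(2))
cv2.imwrite(f"pics/ov{tag}.png",cv2.resize(np.hstack(pan),(800,430)))
E
python3 ov.py 10
```

```text
90 (-18, -6) edges 8.0 -10.8 mid -1.4
90 (-6, 6) edges 8.0 -10.6 mid -1.3
90 (6, 18) edges 8.4 -10.4 mid -1.0
-90 (-18, -6) edges 8.0 -10.6 mid -1.3
-90 (-6, 6) edges 8.0 -10.8 mid -1.4
-90 (6, 18) edges 8.0 -10.8 mid -1.4
chalk y -140 0.98
chalk y -137 0.47
chalk y 45 0.57
chalk y 42 -0.26
chalk y -42 0.72
chalk y -46 0.0
chalk y 137 0.06
chalk y 140 -0.29
chalk x -45 -0.66
chalk x -40 0.11
chalk x 38 0.13
chalk x 43 -0.54
```

View pics/ov10.png

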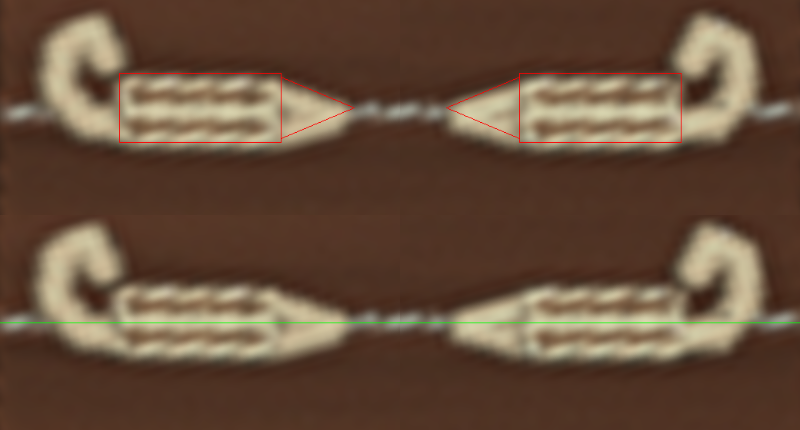

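Both scrolls are parallel to the line within about 0.5° and off it by 1 mm or less. The visible near wall accounts for most of the measured -1.3 mm. The gaps are about 20–21 mm. The arm is clear, so I'm handing in.

```bash
python3 -c "
from h import *
a=cv2.imread('pics/top1.png');b=shot('top')[0]
for n,(x0,y0,x1,y1) in dict(jar=(190,122,228,162),gouge=(240,118,345,138),mallet=(360,105,482,170)).items(): print(n,cv2.absdiff(a,b)[y0:y1,x0:x1].max(2).mean().round(2))
print(ticket.close_job())"
```

```text
jar 4.55
gouge 5.6
mallet 5.62
the job is handed in; nothing more can be done
None
```

All five ornaments are laid on the crest board and the job is handed in, at about 36 s of the 109 s allowed. I placed them in the order patera, boss, palmette, scroll_left, scroll_right.

My last checks were mostly in the top view, each measured against that camera's own chalk lines:

- **Patera:** centred on the crossing within about 0.5–1 mm.
- **Boss:** upright in the middle of the seat in both views. I judged this by eye because the outline fit failed on pale against pale.
- **Palmette:** straight on the centre line, foot towards the patera and fan to the crown. The gap measures 20 mm directly; the outline fit put the palmette about 1 mm further out.
- **Scrolls:** each on its own side, tips towards the patera and curls up and outward. They are parallel to the cross line within about 0.5° and off it by about 1 mm. The gaps measure about 21 mm, and the smoothing used trims the pointed tips slightly.
- **Mallet, glue jar and gouge:** I never moved the gripper near them. They differ only slightly between the first and last images (mean 4.6–5.6 grey levels). I read that as image noise, but took no reference patch to confirm it.

**Checks that disagreed:** the scene-camera fits were off by up to 5 mm and 5° because of shading and my rough curl and fan models. The first bar-axis estimate (3–6°) was also wrong, thrown off by the carved grooves. I gave more weight to the top view.

**Contact force:** setting down scroll_right gave a brief force of about 27 N through the held piece. It still ended up in the right place.

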